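# Roll a brass blank into the V-block of a run-out gauge

## Robot

A 7-joint arm with a two-finger parallel gripper is mounted at the origin on the work surface. World frame = base frame: x ahead of the robot, y to its left, z up, the work surface at z = 0. Lengths are in mm, angles in rad, forces in N, time in s.
With the tool pointing down it reaches from about 400 to 875 mm from the base axis. Payload 4.4 kg.
Tool frame: the origin (TCP) lies at the very end of the fingers, on their centre line; the grasp point (between the pads) lies 19 mm behind it; y points along the fingers, x is the direction in which the jaws open and shut, and the axes are right-handed (so a half turn about y gives the same grasp; the last joint's range is limited). The gripper opens to 85 mm and grips with 20 to 120 N. Pads are 22 mm wide; open, the fingers measure 114 mm over their backs; the gripper's body (76 mm by 85 mm) begins 54 mm behind the grasp point. The pads swing forward as they close: fully open they stand 13 mm farther back than shut.
Start: joints at [1.069, 0.628, 0.038, 1.517, -0.027, 0.996, -0.02], TCP at [274.416, -589.248, 231.313] pointing down, gripper open.
Joint ranges: [-3.06, 3.06], [-0.37, 2.12], [-1.25, 1.32], [0.18, 2.47], [-1.1, 4.24], [0.23, 1.98], [-2.94, 2.94]. Speed limits (rad/s): [2.57, 2.57, 3.14, 3.14, 3.14, 3.14, 3.14].

## Interface

Orientations are given as [roll, pitch, yaw] about the fixed x, y, z axes, in that order (R = Rz(yaw) Ry(pitch) Rx(roll)).
In Python, from cell import readout, eyes, finish_job gives the robot as it stands. The module is installed in compiled form; this text tells all that it offers.
- The arm moves only by the tool apply_moves, never from a script. Its argument "commands" is a list that holds one entry, the list of rows, each a list of 6 numbers: the shift along the tool's x, y, z in units of 0.04 m (1.0 is 0.04 m), then the turn, a rotation vector about the tool's x, y, z in units of 5 degrees (1.0 is 5 degrees). A call has 1 to 8 rows; each row shifts and turns the pose as measured when the row begins, along the tool's axes as they then stand; what a row does not reach is not made up. A row lasts 1/12 s, in which the tool goes at most 41.7 mm and 7.16 degrees, less where a joint would pass 70% of its speed; a pose out of reach is approached as far as the arm can. A call with a number of a shift or a turn outside -1 to 1 is refused whole. A call with a gripper value outside its range is refused whole. "claw" is the finger opening in mm, from 0 to 85.4, set as the call begins (left out, the last holds). The fingers move at their own pace and stop on an object; the grip force is fixed at half the most. Time passes only in rows, so rows that do not move let the fingers close. It gives the time, the measured TCP pose, the force and the opening at its end, in the units of the state.
- readout.read_state(): the state, without advancing time (a new reading comes with each control period).
- eyes.get_image(name): name is "scene" or "side" or "wrist"; returns a dict with "image" (420x560x3 uint8, red, green, blue), "mtx" (3x3 intrinsics, pixels), "k1" (the pictures are not rectified: a ray, as slopes to the right and down, at radius r is drawn at 1 + k1 r^2 times it, then the intrinsics apply), "rvec" (rotation vector, rad) and "tvec" (3), from world to camera coordinates, as OpenCV has them. Camera axes: x right, y down, z forward; pixel columns grow to the right and rows downward; lengths in mm; the calibration is good to about 2 mm. A picture is of the moment at which its call begins. There is no depth.
- finish_job(): hands the job in, once; it reports no verdict.
The state is a dict: "clock": time; "qpos": joint angles; "qd": joint speeds; "tau": joint torques, N m; "eef_pos": TCP position; "tool_rot": TCP orientation; "force": force on the tool from outside, world axes, zero at the start; "torque": the same for the moment, N m; "width": finger opening in mm.
Only numpy, scipy, OpenCV 4.12 (cv2) and the standard library are available. Lean on these libraries where they do the work, as an engineer would, in place of code of your own. Each camera call takes 0.05 s, during which the arm holds its last target. There are 200 camera calls.

## Task

Load the run-out gauge the gentle way, without gripping or lifting: with your fingertips, push the brass blank lying on the gauge's loading table from behind at mid-height so that it rolls across the table and drops into the V-block. Then push it along the V by its end face until it butts gently against the end stop, and take the hand away. Leave the small things standing round the gauge where they are.

Things in the scene. Friction and masses are not known exactly. Their poses are not given: they have to be found in the camera images.
- gauge: Run-out gauge fixed on the bench. Origin: on the bench top below the middle of the V groove; own y runs along the V towards the end stop, own x is the way the blank rolls to the V (roughly away from the robot), z up. Dark iron base, 12 mm high (x -125 to +47, y -88 to +117 mm). On it, tops flush at 40 mm: loading table, then V-block. It does not move.
- table_mid (a point): Middle of the level aluminium loading table's top, 40 mm above the bench, 67 mm from the V's line (gauge x -67). The table runs level from gauge x -116 right up to the V's near lip at x -12, and y -75 to +75 mm. Along its outer edge (x -120 to -116) a keeper strip stands 3 mm proud, so the blank does not roll off there; its ends are open.
- v_seat (a point): Mid-length of the seated bar's axis line: 45 mm above the bench over the gauge's origin, axes as the gauge's. Steel V-block x -23 to +23, y -75 to +75 mm, lips 40 mm high at x -12 and +12; 90-degree V, 12 mm deep. A seated bar's axis is 5 mm above the lips (7 mm lower than on the table), its top 57 mm above the bench. Butted on the stop, its centre is 30 mm from here along +y.
- stop_face (a point): Point on the end stop's inner face that the middle of the bar's end face must meet: 75 mm from v_seat along the gauge's +y. The stop is a steel plate 40 mm wide (x), 9 mm thick, its top 56 mm above the bench, screwed to the V-block's +y end.
- post_top (a point): Top of the fixed 12 mm dial post, 130 mm above the bench, behind the stop at gauge x +30, y +101 mm. Its dial (42 mm, up to 127 mm high) is swung away from the work, on an arm 75 mm along +y. To be left alone.
- blank: Plain brass round bar, 24 mm diameter, 90 mm long, about 0.34 kg, lying loose on the loading table, 46 to 76 mm short of the V's line, within 0.15 rad of parallel to it, 19 to 50 mm of way left to the stop. Origin: its centre; own y is its long axis, x and z turn as it rolls. Smooth (friction about 0.35 on everything); rolls easily, stops after a few cm once let go.
- offcut: Bystander: short brass slug standing on end, 32 mm in diameter, 42 mm high; origin centre of its underside.
- dish: Bystander: round glass dish with clear lid, 56 mm in diameter, 25 mm high; origin centre of its underside.
- loupe: Bystander: black eyeglass loupe standing on its wide rim, 36 mm in diameter, 30 mm high; origin centre of its underside.
- movement_holder: Bystander: white round movement holder with a watch movement in it, 42 mm in diameter, 25 mm high; origin centre of its underside.
Mind the look-alikes: they are no part of the job. Leave any pink look-alike of the blank alone.

How it is judged:
By the outcome, as a careful person would: the job done as asked, in the order asked, and still so for the second after the job is handed in, with the robot touching nothing.
It also fails if it takes over 51 s, if anything falls off the work surface, if the arm or the gripper's body presses on something with over 40 N, if the wrist force passes 120 N, or if a joint passes its speed limit or range.

## Working session

There is one attempt and no reset: what is moved stays moved. The work goes in short steps, Python scripts to look and compute and a tool call to move; the robot and the scene stay as the last step left them, time stands still between calls to the robot, and variables do not carry over. Pictures are saved under pics/ and viewed, about 8 in all and at most 12, crops included, and the job is handed in when it is done.

Besides the shell and the picture viewer there is one more tool, called after "Request:" as name([rows], argument=value, ...), one row to a line, values as JSON. apply_moves: Moves the arm, as the interface text tells. Shifts and turns lie within -1 to 1; 1 stands for 0.04 m of shift or 5 degrees of turn. Its arguments: {"type":"object","properties":{"commands":{"type":"array"},"claw":{"type":"number"}},"required":["commands"]}

```bash
mkdir -p pics; cat > h.py <<'E'
import numpy as np, cv2
from cell import readout, eyes, finish_job
def grab(n,fn=None):
    d=eyes.get_image(n)
    if fn: cv2.imwrite('pics/'+fn,d['image'][:,:,::-1])
    np.savez('%s.npz'%n,**{k:np.array(v) for k,v in d.items()})
    return d
def load(n): return dict(np.load('%s.npz'%n))
def dist(d): return np.array([float(d['k1']),0,0,0,0])
def proj(d,P):
    return cv2.projectPoints(np.array(P,float).reshape(-1,1,3),np.array(d['rvec'],float),np.array(d['tvec'],float),np.array(d['mtx'],float),dist(d))[0].reshape(-1,2)
def cast(d,px,z):
    u=cv2.undistortPoints(np.array(px,float).reshape(-1,1,2),np.array(d['mtx'],float),dist(d)).reshape(-1,2)
    R=cv2.Rodrigues(np.array(d['rvec'],float))[0]; c=-R.T@np.array(d['tvec'],float).ravel()
    r=np.c_[u,np.ones(len(u))]@R
    return c+r*((z-c[2])/r[:,2])[:,None]
E
python3 - <<'E'
from h import *
for n in('scene','side','wrist'):
    d=grab(n,n+'0.png'); R=cv2.Rodrigues(np.array(d['rvec'],float))[0]; print(n,-R.T@np.array(d['tvec']).ravel(),R[2],d['k1'])
s=readout.read_state(); print(s)
a=[cv2.imread('pics/%s0.png'%n) for n in('scene','side')]
E
```

```text
scene [1124.85181581  154.50748698  613.84527113] [-0.74122769 -0.18623617 -0.64490123] -0.12429410558689159
side [ 212.82801726 -408.33735397  611.25402207] [ 0.46211096  0.59144652 -0.66079079] -0.03226383196694782
wrist [ 348.4149177  -554.41053589  373.44066782] [-0.28807352 -0.13203822 -0.94846168] 0.017228932979351724
{'clock': 0.15, 'qpos': array([ 1.0692092 ,  0.62914535,  0.03847014,  1.51812693, -0.02699064,
        0.99628832, -0.01997254]), 'qd': array([-1.12519923e-03, -4.69058394e-03,  7.91039483e-06, -3.55332272e-03,
        9.62832339e-04, -3.92318134e-04, -1.16115022e-03]), 'tau': array([ 2.68288917e-03, -5.63799727e+01,  1.22834131e+00, -1.93651146e+01,
        1.12207254e-02,  7.38660718e-03, -6.41212011e-06]), 'eef_pos': array([ 274.19987703, -588.82001541,  230.5968003 ]), 'tool_rot': array([-1.57082407e+00,  1.44917186e-03, -1.13499400e+00]), 'force': array([0.40408117, 0.74355464, 0.64443292]), 'torque': array([ 0.02905366,  0.01406691, -0.06482473]), 'width': 85.42224467308647}
```

View pics/scene0.png

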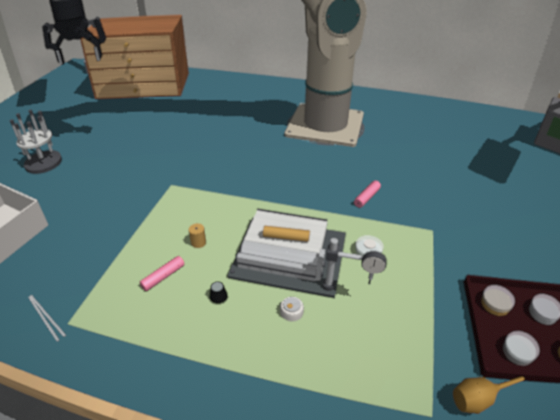

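View pics/side0.png

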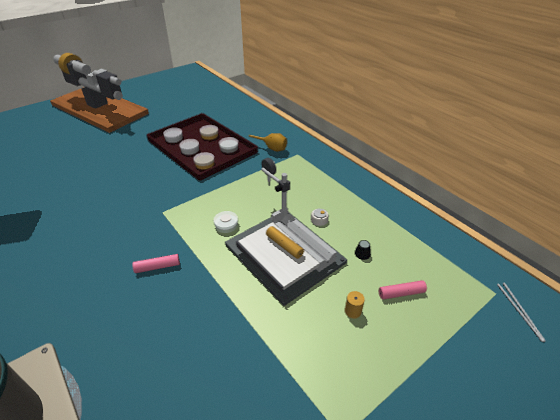

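The scene view shows the brass bar lying on the white table at (286,234). Look-alikes are the pink bars (163,272) and (368,194), the offcut (197,235), and the brass tool (475,395). By description I choose (286,234), which is also at side (285,241). Next I'll check it in a close crop of both views.

```bash
python3 - <<'E'
from h import *
a=cv2.imread('pics/scene0.png')[200:300,220:353]; b=cv2.imread('pics/side0.png')[205:305,220:353]
f=lambda i:cv2.resize(i,None,fx=6,fy=6,interpolation=cv2.INTER_CUBIC)
cv2.imwrite('pics/c1.png',f(a)); cv2.imwrite('pics/c2.png',f(b))
E
```

```text
(no output)
```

View pics/c1.png

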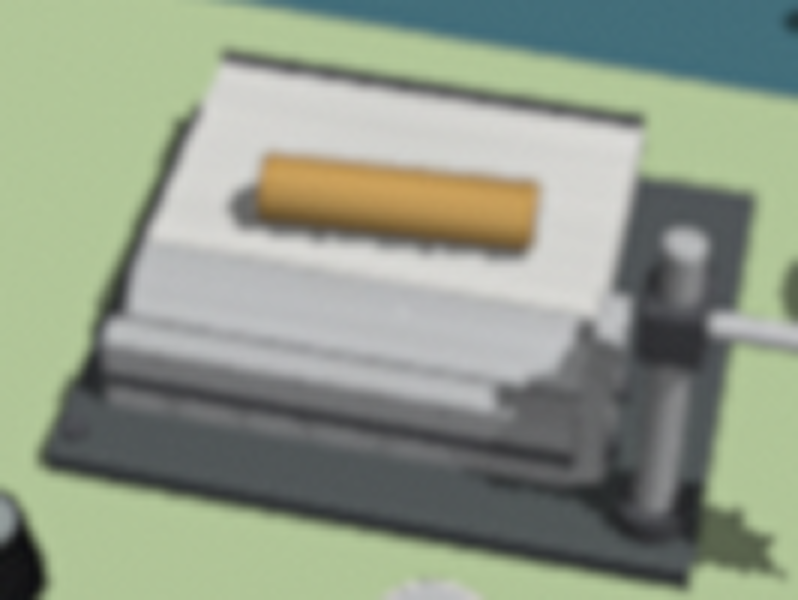

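View pics/c2.png

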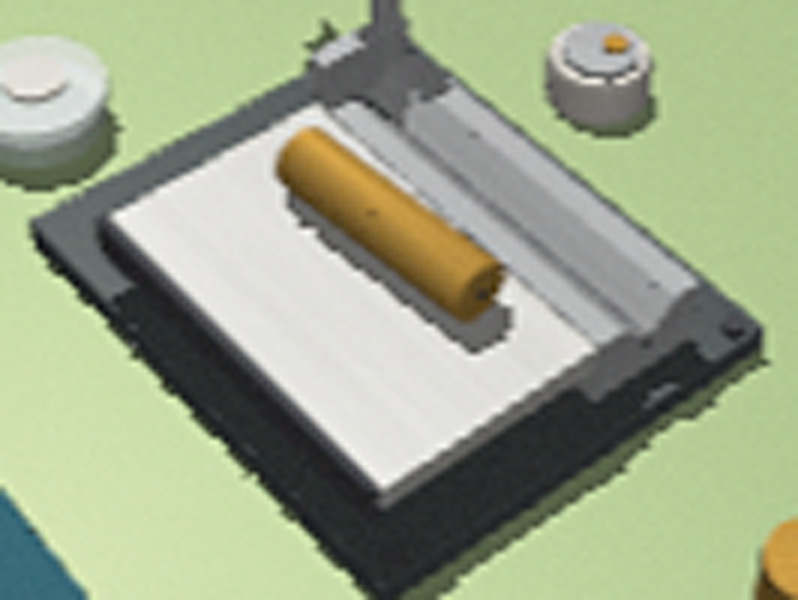

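The crops confirm the plain brass bar on the white table, roughly parallel to the V. The stop and dial post are at the +y end. Next I'll fit the gauge pose from its corners and get the bar from its colour mask in both views.

```bash
cat > m.py <<'E'
from h import *
def bar(d,roi,z=52):
    h=cv2.cvtColor(np.ascontiguousarray(d['image']),cv2.COLOR_RGB2HSV)
    m=cv2.inRange(h,(10,100,50),(28,255,255)); k=np.zeros_like(m); x0,y0,x1,y1=roi; k[y0:y1,x0:x1]=m[y0:y1,x0:x1]
    n,l,st,c=cv2.connectedComponentsWithStats(k); i=1+st[1:,4].argmax()
    ys,xs=np.where(l==i); p=np.c_[xs,ys].astype(float); mu=p.mean(0); u=np.linalg.svd(p-mu,full_matrices=0)[2][0]
    t=(p-mu)@u; W=cast(d,[mu,mu+u*np.percentile(t,5),mu+u*np.percentile(t,95)],z)[:,:2]
    v=W[2]-W[1]; v*=np.sign(v[1]); return len(p),mu,W[0],np.arctan2(-v[0],v[1])
def gx(g,P):  # world->gauge
    c,s=np.cos(g[2]),np.sin(g[2]); q=np.atleast_2d(P)[:,:2]-g[:2]; return np.c_[q[:,0]*c+q[:,1]*s,-q[:,0]*s+q[:,1]*c]
def gw(g,P):
    c,s=np.cos(g[2]),np.sin(g[2]); P=np.atleast_2d(np.array(P,float)); return np.c_[g[0]+P[:,0]*c-P[:,1]*s,g[1]+P[:,0]*s+P[:,1]*c,P[:,2]]
E
python3 - <<'E'
from m import *
from scipy.optimize import least_squares
S,D=load('scene'),load('side')
s=[[222,68,-116,-75,40],[638,125,-116,75,40],[150,243,-23,-75,40],[605,312,-23,75,40],[45,452,47,-88,12],[690,568,47,117,12],[752,197,-125,117,12]]
t=[[105,215,-116,75,40],[380,488,-116,-75,40],[320,103,-23,75,40],[600,345,-23,-75,40],[35,222,-125,117,12],[762,330,47,-88,12]]
s,t=np.array(s,float),np.array(t,float)
px=lambda a,o:(a[:,:2]+.5)/6-.5+o
A,B=px(s,[220,200]),px(t,[220,205])
f=lambda g:np.r_[(proj(S,gw(g,s[:,2:]))-A),(proj(D,gw(g,t[:,2:]))-B)].ravel()
r=least_squares(f,[600,0,0],loss='soft_l1'); g=r.x; print(g,f(g).reshape(-1,2).round(1).tolist()); np.save('g.npy',g)
for d,roi in((S,(250,215,320,250)),(D,(260,220,310,262))):
    n,mu,w,a=bar(d,roi); print(n,mu,w,a-g[2],gx(g,w))
def ctr(d,x,y,z): 
    w=cast(d,[[x,y]],z); return w[0].round(),gx(g,w).round()[0]
print('off',ctr(S,197,228,42),ctr(D,355,297,42),'dish',ctr(S,369,243,20),ctr(D,226,219,25),'loupe',ctr(S,218,286,30),ctr(D,364,243,30),'mov',ctr(S,292,304,25),ctr(D,320,213,25))
from scipy.spatial.transform import Rotation as Ro
st=readout.read_state();print(Ro.from_euler('xyz',st['tool_rot']).as_matrix().round(3))
E
```

```text
[5.93498594e+02 1.26663242e+01 3.07760563e-02] [[-0.2, -1.0], [0.8, 0.6], [-1.0, -0.3], [-0.8, 1.1], [-0.2, -0.3], [0.7, 0.3], [1.2, -1.2], [0.1, 0.5], [0.2, 0.7], [-0.4, -0.2], [0.3, 0.2], [-1.7, -0.7], [1.1, -1.0]]
469 [285.65884861 233.21108742] [545.26884615  14.55749019] 0.07440817662468455 [[-48.14871557   3.37435755]]
470 [284.60425532 242.00212766] [544.3450845   13.14783749] 0.07731364341380356 [[-49.11541647   1.99379764]]
off (array([ 567., -163.,   42.]), array([ -31., -175.])) (array([ 567., -164.,   42.]), array([ -32., -176.])) dish (array([496., 176.,  20.]), array([-92., 166.])) (array([499., 170.,  25.]), array([-90., 160.])) loupe (array([687., -73.,  30.]), array([ 91., -89.])) (array([688., -74.,  30.]), array([ 92., -89.])) mov (array([687.,  63.,  25.]), array([95., 47.])) (array([681.,  57.,  25.]), array([89., 42.]))
[[ 0.422 -0.001  0.907]
 [-0.907  0.001  0.422]
 [-0.001 -1.    -0.   ]]
```

Request:
apply_moves([
  [[0,0,0,0,0.93,0],[0,0,0,0,0.93,0],[0,0,0,0,0.93,0],[0,0,0,0,0.93,0],[0,0,0,0,0.93,0],[-0.9,0,0.38,0,0,0],[-0.9,0,0.38,0,0,0],[-0.9,0,0.38,0,0,0]],
], claw=36)

```text
clock: 0.82
eef_pos: [311.9, -485.3, 226.6]
tool_rot: [-1.578, -0.002, -1.577]
force: [0.3, -0.3, -0.2]
width: 36.3
```

Request:
apply_moves([
  [[-0.9,0,0.38,0,0,0],[-0.9,0,0.38,0,0,0],[-0.9,0,0.38,0,0,0],[-0.9,0,0.38,0,0,0],[-0.9,0,0.38,0,0,0],[-0.9,0,0.38,0,0,0],[-0.9,0,0.38,0,0,0],[-0.9,0,0.38,0,0,0]],
])

```text
clock: 1.48
eef_pos: [437.6, -183.8, 224.4]
tool_rot: [-1.579, -0.0, -1.582]
force: [1.4, -0.6, -0.4]
width: 35.9
```

```bash
cat > st.py <<'E'
from m import *
from scipy.spatial.transform import Rotation as Ro
g=np.load('g.npy')
def st():
    s=readout.read_state(); R=Ro.from_euler('xyz',s['tool_rot']).as_matrix()
    print('t',round(s['clock'],2),'world',s['eef_pos'].round(1),'gauge xy',gx(g,s['eef_pos']).round(1)[0],'yawx-gauge deg',np.degrees(np.arctan2(R[1,0],R[0,0])-g[2]+np.pi/2).round(2),'down',R[:,1].round(3),'F',s['force'].round(1),'w',round(s['width'],1))
st()
E
python3 st.py
```

```text
t 1.48 world [ 437.6 -183.8  224.4] gauge xy [-161.9 -191.6] yawx-gauge deg -2.38 down [-0.008 -0.    -1.   ] F [ 1.4 -0.6 -0.4] w 35.9
```

Request:
apply_moves([
  [[0,0,0,0.09,-0.48,0],[-0.82,0,0.3,0,0,0],[-0.82,0,0.3,0,0,0],[-0.82,0,0.3,0,0,0],[-0.82,0,0.3,0,0,0],[-0.82,0,0.3,0,0,0],[-0.82,0,0.3,0,0,0],[0,0,0,0,0,0]],
])

```text
clock: 2.15
eef_pos: [505.7, 33.5, 224.3]
tool_rot: [-1.568, 0.005, -1.523]
force: [-0.5, -0.1, 0.7]
width: 35.9
```

```bash
python3 st.py
```

```text
t 2.15 world [505.7  33.5 224.3] gauge xy [-87.1  23.5] yawx-gauge deg 0.97 down [ 0.002  0.005 -1.   ] F [-0.5 -0.1  0.7] w 35.9
```

Request:
apply_moves([
  [[0.52,0,0,0,0.19,0],[0,0.8,0,0,0,0],[0,0.8,0,0,0,0],[0,0.8,0,0,0,0],[0,0.6,0,0,0,0],[0,0.4,0,0,0,0],[0,0.4,0,0,0,0],[0,0,0,0,0,0]],
])

```text
clock: 2.82
eef_pos: [511.0, 17.7, 67.1]
tool_rot: [-1.561, 0.007, -1.529]
force: [0.5, 0.3, 0.5]
width: 36.0
```

```bash
python3 st.py; python3 - <<'E'
from m import *
g=np.load('g.npy'); im=[]
for n,c in(('scene',(235,165)),('side',(220,175))):
    d=grab(n); i=d['image'][c[1]:c[1]+133,c[0]:c[0]+100,::-1]
    im.append(cv2.resize(i,None,fx=4,fy=4.5,interpolation=cv2.INTER_CUBIC))
    print(bar(d,(250,195,320,262)))
cv2.imwrite('pics/d1.png',np.hstack(im))
E
```

```text
t 2.82 world [511.   17.7  67.1] gauge xy [-82.3   7.6] yawx-gauge deg 0.63 down [ 0.009  0.007 -1.   ] F [0.5 0.3 0.5] w 36.0
(482, array([285.56639004, 233.0746888 ]), array([544.9418754 ,  14.28817477]), np.float64(0.1007886570095106))
(245, array([292.58367347, 247.95102041]), array([546.98220391,  -9.38537358]), np.float64(0.0850251066087019))
```

View pics/d1.png

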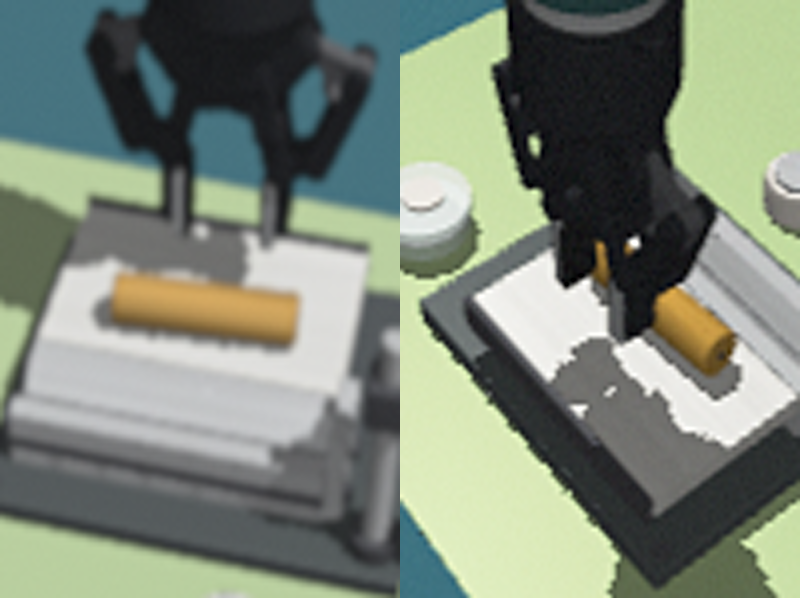

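Scene crop: both fingertips stand behind the bar (bar centred about (286,233)), clear of it and spread along its length. Lowering to mid-height.

Request:
apply_moves([
  [[0.12,0,-0.15,-0.1,0.12,-0.08],[0,0.3,0,0,0,0],[0,0.25,0,0,0,0],[0,0,0,0,0,0]],
])

```text
clock: 3.25
eef_pos: [509.6, 11.4, 51.5]
tool_rot: [-1.559, -0.001, -1.542]
force: [-0.3, -0.3, 0.2]
width: 36.2
```

```bash
python3 st.py
```

```text
t 3.25 world [509.6  11.4  51.5] gauge xy [-83.8   1.3] yawx-gauge deg -0.12 down [ 0.012 -0.001 -1.   ] F [-0.3 -0.3  0.2] w 36.2
```

Request:
apply_moves([
  [[0,0.2,0,-0.12,0,0],[0,0,0,0,0,0],[0,0,0.1,0,0,0],[0,0,0.1,0,0,0],[0,0,0.1,0,0,0],[0,0,0.1,0,0,0]],
])

```text
clock: 3.75
eef_pos: [527.1, 11.6, 45.1]
tool_rot: [-1.569, -0.002, -1.542]
force: [-0.9, -0.8, 0.4]
width: 35.8
```

```bash
python3 st.py
```

```text
t 3.75 world [527.1  11.6  45.1] gauge xy [-66.4   1. ] yawx-gauge deg -0.14 down [ 0.002 -0.002 -1.   ] F [-0.9 -0.8  0.4] w 35.8
```

Request:
apply_moves([
  [[0,0,0.06,0,0,0],[0,0,0.06,0,0,0],[0,0,0.06,0,0,0],[0,0,0.06,0,0,0]],
])

```text
clock: 4.08
eef_pos: [539.1, 12.0, 45.6]
tool_rot: [-1.567, -0.002, -1.542]
force: [-0.3, -0.2, -0.2]
width: 36.2
```

```bash
python3 st.py; python3 - <<'E'
from m import *
g=np.load('g.npy'); im=[]
for n,c in(('scene',(235,165)),('side',(220,175))):
    d=grab(n); i=d['image'][c[1]:c[1]+133,c[0]:c[0]+100,::-1]
    im.append(cv2.resize(i,None,fx=4,fy=4.5,interpolation=cv2.INTER_CUBIC))
    n_,mu,w,a=bar(d,(250,195,330,275)); print(n_,mu,gx(g,w),a-g[2])
cv2.imwrite('pics/d2.png',np.hstack(im))
E
```

```text
t 4.08 world [539.1  12.   45.6] gauge xy [-54.4   1. ] yawx-gauge deg -0.13 down [ 0.004 -0.001 -1.   ] F [-0.3 -0.2 -0.2] w 36.2
522 [283.9789272  239.50574713] [[-30.28342413   4.07568833]] 0.06271529948022478
121 [303.24793388 246.23140496] [[-27.59194339 -30.47875432]] 0.8003668369902842
```

View pics/d2.png

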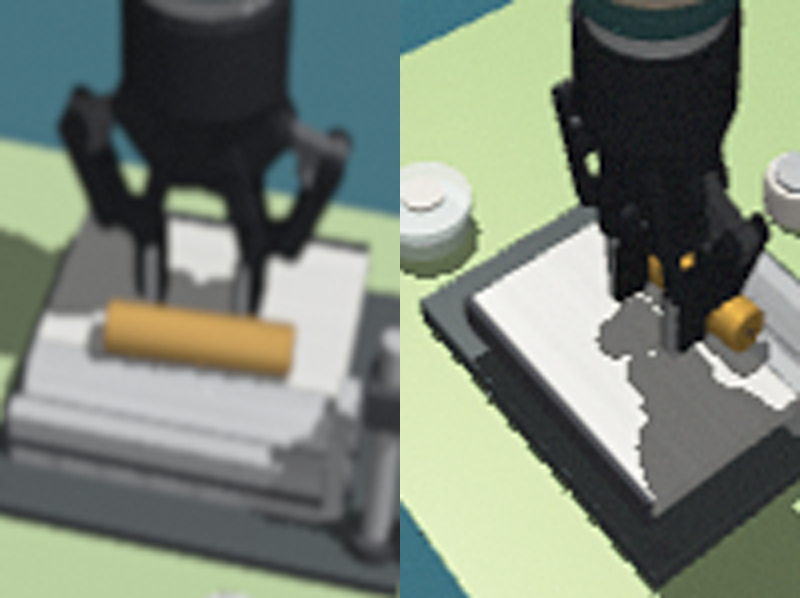

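Both fingertips are behind the bar, which has rolled to about gauge x −30 (scene (284,240)). Continuing slowly.

Request:
apply_moves([
  [[0,0,0.06,0,0,0],[0,0,0.06,0,0,0],[0,0,0.06,0,0,0],[0,0,0.06,0,0,0],[0,0,0.05,0,0,0],[0,0,0.04,0,0,0]],
])

```text
clock: 4.68
eef_pos: [552.9, 12.4, 45.5]
tool_rot: [-1.568, -0.002, -1.542]
force: [-0.8, -1.1, 1.2]
width: 36.0
```

```bash
cat > look.py <<'E'
from m import *
import sys
g=np.load('g.npy'); im=[]
for n,c in(('scene',(235,165)),('side',(220,175))):
    d=grab(n); i=d['image'][c[1]:c[1]+133,c[0]:c[0]+100,::-1]
    im.append(cv2.resize(i,None,fx=4,fy=4.5,interpolation=cv2.INTER_CUBIC))
    for z in (45,52):
        n_,mu,w,a=bar(d,(250,195,335,275),z); print(n,z,n_,mu.round(1),gx(g,w).round(1),round(a-g[2],3))
cv2.imwrite('pics/%s.png'%sys.argv[1],np.hstack(im))
E
python3 st.py; python3 look.py d3
```

```text
t 4.68 world [552.9  12.4  45.5] gauge xy [-40.6   1. ] yawx-gauge deg -0.14 down [ 0.003 -0.002 -1.   ] F [-0.8 -1.1  1.2] w 36.0
scene 45 533 [283.  244.5] [[-23.6   3.8]] 0.053
scene 52 533 [283.  244.5] [[-16.7   5.3]] 0.053
side 45 113 [308.2 243.1] [[ -9.3 -25.5]] 0.956
side 52 113 [308.2 243.1] [[-14.1 -30.2]] 0.956
```

Request:
apply_moves([
  [[0,0,0.06,0,0,0],[0,0,0.06,0,0,0],[0,0,0.05,0,0,0],[0,0,0.05,0,0,0],[0,0,0,0,0,0]],
])

```text
clock: 5.2
eef_pos: [563.0, 12.7, 45.5]
tool_rot: [-1.567, -0.002, -1.542]
force: [0.0, -1.0, -0.4]
width: 35.8
```

```bash
python3 st.py; python3 look.py d4
```

```text
t 5.2 world [563.   12.7  45.5] gauge xy [-30.5   1. ] yawx-gauge deg -0.14 down [ 0.004 -0.001 -1.   ] F [ 0.  -1.  -0.4] w 35.8
scene 45 512 [281.6 253.2] [[-0.5  6.3]] -0.005
scene 52 512 [281.6 253.2] [[6.  7.7]] -0.005
side 45 131 [311.8 242. ] [[ -1.5 -27.9]] 0.124
side 52 131 [311.8 242. ] [[ -6.4 -32.6]] 0.124
```

View pics/d4.png

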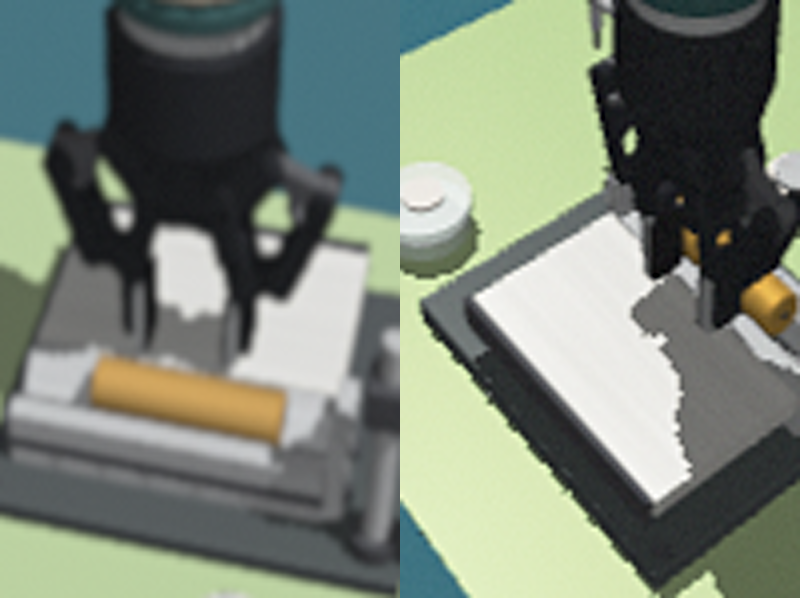

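The bar has dropped into the V: in the scene view it's at (282,253), lying parallel, with x ≈ 0 at seat height. Backing off, rising, closing the fingers and going round to its −y end.

Request:
apply_moves([
  [[0,0,-0.4,0,0,0],[0,-0.2,-0.2,0,0,0],[0,-0.8,0,0,0,0],[0,-0.8,0,0,0,0],[0,0,0,0,0,0]],
])

```text
clock: 5.72
eef_pos: [534.8, 11.8, 119.1]
tool_rot: [-1.574, -0.002, -1.543]
force: [0.6, -1.1, -0.3]
width: 36.3
```

Request:
apply_moves([
  [[0.6,0,0.4,0,0,0],[0.6,0,0.4,0,0,0],[0.5,0,0.4,0,0,0],[0,0,0,0,0,0],[0,0,0,0,0,0],[0,0,0,0,0,0]],
], claw=0)

```text
clock: 6.22
eef_pos: [587.4, -55.9, 124.8]
tool_rot: [-1.566, -0.001, -1.54]
force: [0.9, -0.2, 0.2]
width: -0.1
```

```bash
python3 st.py; python3 look.py d5
```

```text
t 6.22 world [587.4 -55.9 124.8] gauge xy [ -8.2 -68.3] yawx-gauge deg 0.03 down [ 0.005 -0.001 -1.   ] F [ 0.9 -0.2  0.2] w -0.1
scene 45 506 [281.6 253.2] [[-0.4  6.4]] -0.002
scene 52 506 [281.6 253.2] [[6.2 7.9]] -0.002
side 45 434 [301.2 232.8] [[-0.7  5.8]] -0.018
side 52 434 [301.2 232.8] [[-5.5  0.7]] -0.018
```

View pics/d5.png

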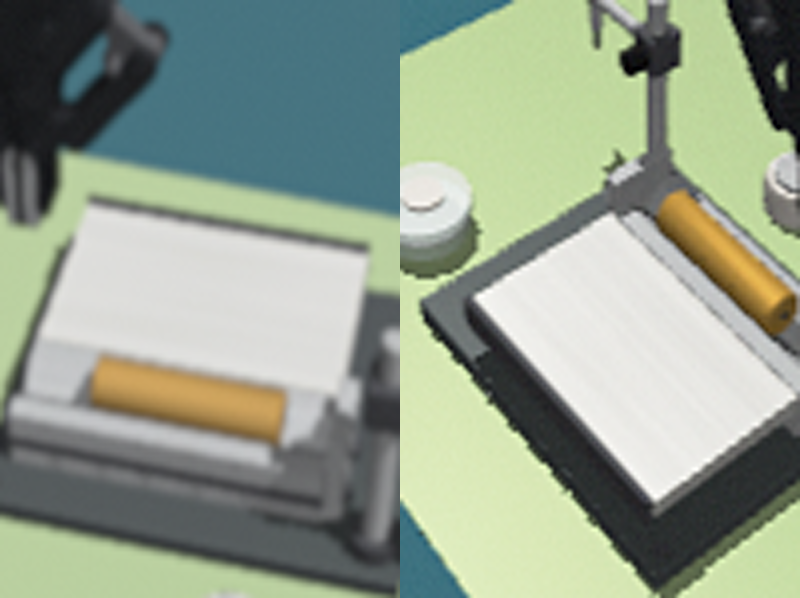

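Both views agree that the bar is seated at gauge (−0.5, +6) and parallel (scene (282,253), side (301,233)), with about 24 mm still to go. Lowering behind its −y end.

Request:
apply_moves([
  [[0,0,0.19,-0.05,0,0],[0,0.6,0,0,0,0],[0,0.6,0,0,0,0],[0,0.4,0,0,0,0],[0,0,0,0,0,0]],
])

```text
clock: 6.73
eef_pos: [596.9, -48.9, 60.2]
tool_rot: [-1.568, 0.002, -1.531]
force: [0.1, -0.3, 0.1]
width: -0.0
```

```bash
python3 st.py
```

```text
t 6.73 world [596.9 -48.9  60.2] gauge xy [  1.5 -61.7] yawx-gauge deg 0.49 down [ 0.002  0.002 -1.   ] F [ 0.1 -0.3  0.1] w -0.0
```

Request:
apply_moves([
  [[0.1,0.1,-0.03,0,0.1,0],[0,0.2,0,0,0,0],[0,0.08,0,0,0,0],[0,0,0,0,0,0]],
])

```text
clock: 7.07
eef_pos: [597.1, -51.4, 45.0]
tool_rot: [-1.567, 0.002, -1.538]
force: [-0.2, 0.2, -1.0]
width: -0.1
```

```bash
python3 st.py; sed -i 's/(235,165)/(225,180)/;s/(220,175)/(265,160)/' look.py; python3 look.py d6
```

```text
t 7.07 world [597.1 -51.4  45. ] gauge xy [  1.6 -64.1] yawx-gauge deg 0.1 down [ 0.003  0.002 -1.   ] F [-0.2  0.2 -1. ] w -0.1
scene 45 506 [281.6 253.2] [[-0.4  6.4]] -0.002
scene 52 506 [281.6 253.2] [[6.2 7.9]] -0.002
side 45 438 [301.5 232.9] [[-0.6  5.2]] -0.009
side 52 438 [301.5 232.9] [[-5.4  0.1]] -0.009
```

View pics/d6.png

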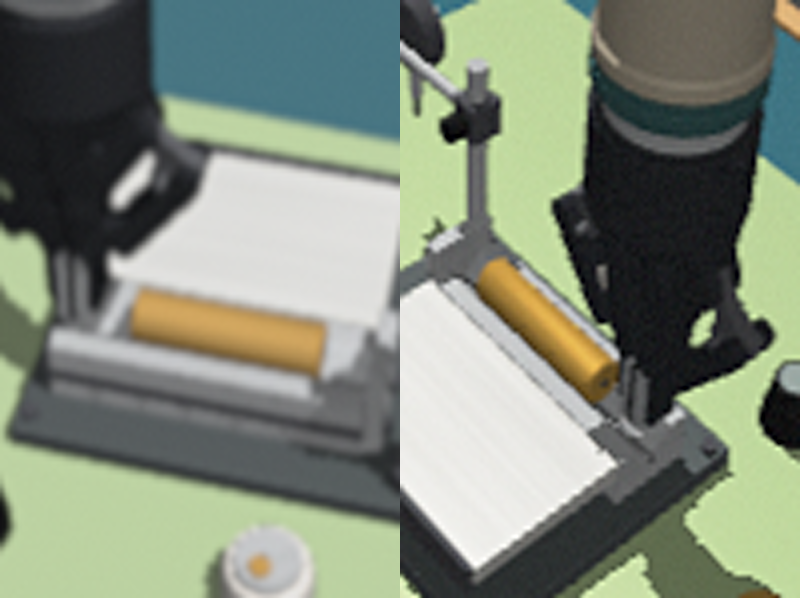

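The closed fingertips stand in line behind the bar's −y end face, clear of the V lips, about 10 mm short of the bar. Pushing slowly.

Request:
apply_moves([
  [[-0.08,0,-0.04,0,0,0],[-0.08,0,0,0,0,0],[-0.06,0,0,0,0,0],[-0.06,0,0,0,0,0],[-0.05,0,0,0,0,0],[-0.05,0,0,0,0,0]],
])

```text
clock: 7.67
eef_pos: [596.6, -35.6, 47.9]
tool_rot: [-1.563, 0.001, -1.539]
force: [0.2, -3.0, -0.8]
width: -0.3
```

```bash
python3 st.py;  python3 look.py d7
```

```text
t 7.67 world [596.6 -35.6  47.9] gauge xy [  1.6 -48.3] yawx-gauge deg 0.07 down [ 0.008  0.002 -1.   ] F [ 0.2 -3.  -0.8] w -0.3
scene 45 513 [282.  253.2] [[-0.5  7.2]] -0.008
scene 52 513 [282.  253.2] [[6.  8.6]] -0.008
side 45 396 [299.6 231.7] [[-1.3 10.5]] -0.049
side 52 396 [299.6 231.7] [[-6.1  5.3]] -0.049
```

Request:
apply_moves([
  [[-0.05,0.04,-0.03,-0.06,0,0],[-0.05,0.03,0,0,0,0],[-0.05,0.01,0,0,0,0],[-0.05,0.01,0,0,0,0],[-0.05,0.01,0,0,0,0],[-0.05,0.01,0,0,0,0]],
])

```text
clock: 8.27
eef_pos: [596.8, -35.3, 46.6]
tool_rot: [-1.564, -0.012, -1.547]
force: [-1.0, -6.1, 5.8]
width: -0.1
```

```bash
python3 st.py;  python3 look.py d8
```

```text
t 8.27 world [596.8 -35.3  46.6] gauge xy [  1.8 -48. ] yawx-gauge deg -0.4 down [ 0.007 -0.011 -1.   ] F [-1.  -6.1  5.8] w -0.1
scene 45 514 [282.3 253.4] [[-0.4  7.8]] -0.008
scene 52 514 [282.3 253.4] [[6.2 9.2]] -0.008
side 45 398 [299.5 231.6] [[-1.2 10.8]] -0.05
side 52 398 [299.5 231.6] [[-6.   5.6]] -0.05
```

View pics/d8.png

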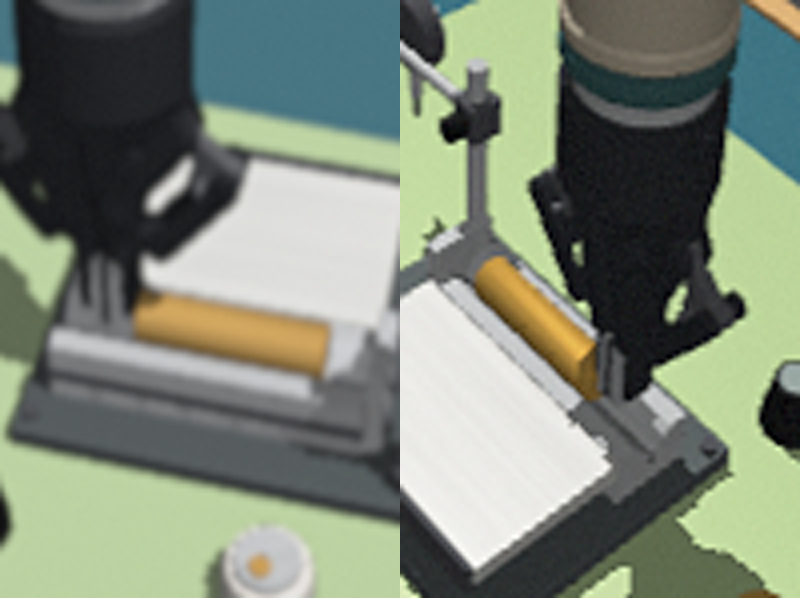

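The fingertips do reach the end face, but the bar has stopped moving and the tool is being lifted (Fz +5.8 N). The wedge-shaped finger back seems to be catching the bar's top edge. I'll back off, rise, and turn the hand 90° so the flat finger sides push instead, as they did on the table.

Request:
apply_moves([
  [[0.2,0,0,0,0,0],[0.4,0,-0.04,0,0,0],[0,-0.8,0,0,0,0],[0,0,0,0,0.95,0],[0,0,0,0,0.95,0],[0,0,0,0,0.95,0],[0,0,0,0,0.95,0],[0,0,0,0,0.95,0]],
])

```text
clock: 9.03
eef_pos: [594.9, -54.7, 77.4]
tool_rot: [-1.567, -0.0, -1.977]
force: [0.0, 0.4, -0.6]
width: -0.0
```

Request:
apply_moves([
  [[0,0,0,0,0.95,0],[0,0,0,0,0.95,0],[0,0,0,0,0.95,0],[0,0,0,0,0.95,0],[0,0,0,0,0.95,0],[0,0,0,0,0.95,0],[0,0,0,0,0.95,0],[0,0,0,0,0.95,0]],
])

```text
clock: 9.7
eef_pos: [594.1, -46.5, 73.5]
tool_rot: [-1.58, 0.004, -2.669]
force: [-0.5, 0.2, 0.0]
width: 0.3
```

```bash
python3 st.py; python3 -c "
from h import *
print(readout.read_state()['qpos'])"; python3 look.py d9
```

```text
t 9.7 world [594.1 -46.5  73.5] gauge xy [ -1.2 -59.1] yawx-gauge deg -64.71 down [-0.    0.01 -1.  ] F [-0.5  0.2  0. ] w 0.3
[-0.18954809  0.79326198  0.36906732  1.80493905 -0.46783802  0.63239427
 -2.20681567]
scene 45 511 [282.5 253.4] [[-0.4  8.1]] -0.004
scene 52 511 [282.5 253.4] [[6.2 9.5]] -0.004
side 45 432 [300.8 232.5] [[-0.8  7. ]] -0.015
side 52 432 [300.8 232.5] [[-5.6  1.9]] -0.015
```

Request:
apply_moves([
  [[0,0,0.05,0,1.0,0],[0,0,0.05,0,1.0,0],[0,0,0.05,0,1.0,0],[0,0,0.05,0,1.0,0],[0,0,0.05,0,1.0,0],[0,0,0,0,0,0]],
])

```text
clock: 10.3
eef_pos: [596.6, -52.6, 71.2]
tool_rot: [-1.585, -0.002, -3.102]
force: [0.8, 0.1, -0.4]
width: 0.1
```

```bash
python3 st.py; python3 -c "
from h import *
print(readout.read_state()['qpos'][6])"
```

```text
t 10.3 world [596.6 -52.6  71.2] gauge xy [  1.1 -65.3] yawx-gauge deg -89.52 down [-0.003  0.014 -1.   ] F [ 0.8  0.1 -0.4] w 0.1
-2.5120339748237255
```

Request:
apply_moves([
  [[0.03,0.2,0,0.16,0.08,0],[0,0.25,0,0,0,0],[0,0.15,0,0,0,0],[0,0,0,0,0,0]],
])

```text
clock: 10.63
eef_pos: [594.9, -50.7, 44.1]
tool_rot: [-1.572, -0.003, -3.098]
force: [0.4, -0.4, -0.3]
width: -0.0
```

```bash
python3 st.py
```

```text
t 10.63 world [594.9 -50.7  44.1] gauge xy [ -0.5 -63.4] yawx-gauge deg -89.24 down [-0.003  0.001 -1.   ] F [ 0.4 -0.4 -0.3] w -0.0
```

Request:
apply_moves([
  [[0,0,-0.08,0,0,0],[0,0,-0.08,0,0,0],[0,0,-0.06,0,0,0],[0,0,-0.06,0,0,0],[0,0,-0.06,0,0,0],[0,0,-0.06,0,0,0]],
])

```text
clock: 11.13
eef_pos: [593.8, -33.6, 43.5]
tool_rot: [-1.573, -0.004, -3.095]
force: [-0.4, -2.1, -0.8]
width: 0.3
```

```bash
python3 st.py; python3 look.py d10
```

```text
t 11.13 world [593.8 -33.6  43.5] gauge xy [ -1.1 -46.2] yawx-gauge deg -89.11 down [-0.004  0.002 -1.   ] F [-0.4 -2.1 -0.8] w 0.3
scene 45 511 [282.6 253.4] [[-0.4  8.2]] -0.006
scene 52 511 [282.6 253.4] [[6.2 9.7]] -0.006
side 45 242 [296.2 230.7] [[-4.8 17.2]] -0.123
side 52 242 [296.2 230.7] [[-9.6 11.9]] -0.123
```

Request:
apply_moves([
  [[0,-0.02,-0.06,0,0,0],[0,0,-0.06,0,0,0],[0,0,-0.06,0,0,0],[0,0,-0.06,0,0,0]],
])

```text
clock: 11.57
eef_pos: [593.3, -26.3, 44.6]
tool_rot: [-1.569, -0.003, -3.097]
force: [-0.9, -1.7, -0.8]
width: -0.2
```

```bash
python3 st.py; python3 look.py d11
```

```text
t 11.57 world [593.3 -26.3  44.6] gauge xy [ -1.4 -38.9] yawx-gauge deg -89.23 down [-0.003 -0.002 -1.   ] F [-0.9 -1.7 -0.8] w -0.2
scene 45 515 [286.6 254.1] [[-0.3 15.9]] -0.01
scene 52 515 [286.6 254.1] [[ 6.3 17.3]] -0.01
side 45 237 [294.1 229. ] [[-4.9 23.8]] -0.11
side 52 237 [294.1 229. ] [[-9.7 18.4]] -0.11
```

Request:
apply_moves([
  [[0,0,-0.06,0,0,0],[0,0,-0.06,0,0,0],[0,0,-0.05,0,0,0],[0,0,-0.05,0,0,0],[0,0,-0.05,0,0,0]],
])

```text
clock: 12.08
eef_pos: [593.0, -15.3, 44.6]
tool_rot: [-1.568, -0.003, -3.098]
force: [0.9, -2.3, -0.6]
width: -0.1
```

```bash
python3 st.py; python3 look.py d12
```

```text
t 12.08 world [593.  -15.3  44.6] gauge xy [ -1.4 -27.9] yawx-gauge deg -89.26 down [-0.003 -0.003 -1.   ] F [ 0.9 -2.3 -0.6] w -0.1
scene 45 520 [292.5 255.2] [[-0.2 27.3]] -0.015
scene 52 520 [292.5 255.2] [[ 6.4 28.5]] -0.015
side 45 230 [291.  226.6] [[-5.4 33.7]] -0.102
side 52 230 [291.  226.6] [[-10.2  28.2]] -0.102
```

Moving freely at 2 N, with about 3 mm left. Making small steps until the force rises.

Request:
apply_moves([
  [[0,0,-0.03,0,0,0],[0,0,-0.03,0,0,0]],
])

```text
clock: 12.35
eef_pos: [592.9, -12.3, 44.6]
tool_rot: [-1.568, -0.003, -3.097]
force: [-1.0, -1.9, -1.3]
width: 0.2
```

Request:
apply_moves([
  [[0,0,-0.03,0,0,0],[0,0,-0.03,0,0,0]],
])

```text
clock: 12.52
eef_pos: [592.9, -12.3, 44.7]
tool_rot: [-1.565, -0.002, -3.098]
force: [0.7, -4.5, -1.9]
width: -0.2
```

Request:
apply_moves([
  [[0,0,-0.03,0,0,0],[0,0,-0.03,0,0,0]],
])

```text
clock: 12.68
eef_pos: [592.9, -12.3, 44.8]
tool_rot: [-1.562, -0.002, -3.1]
force: [0.4, -5.3, -0.7]
width: 0.2
```

The tool has stalled at gauge y −24.9, where contact was predicted (−24.8), and the force rose to 5 N, so the bar is butted. Backing straight away and up.

Request:
apply_moves([
  [[0,0,0.1,0,0,0],[0,0,0.3,0,0,0],[0,0,0.3,0,0,0],[0,-0.7,0.1,0,0,0],[0,-0.8,0,0,0,0],[0,-0.8,0.3,0,0,0],[0,-0.5,0.6,0,0,0],[0,0,0,0,0,0]],
])

```text
clock: 13.35
eef_pos: [594.5, -81.2, 159.7]
tool_rot: [-1.571, -0.009, -3.098]
force: [0.4, -2.2, -0.2]
width: -0.1
```

```bash
python3 st.py; python3 look.py d13
```

```text
t 13.35 world [594.5 -81.2 159.7] gauge xy [ -1.9 -93.9] yawx-gauge deg -89.24 down [-0.009 -0.001 -1.   ] F [ 0.4 -2.2 -0.2] w -0.1
scene 45 513 [293.8 255.4] [[-0.2 29.8]] -0.007
scene 52 513 [293.8 255.4] [[ 6.4 30.9]] -0.007
side 45 416 [294.2 226.8] [[-0.5 28.8]] -0.016
side 52 416 [294.2 226.8] [[-5.4 23.4]] -0.016
```

View pics/d13.png

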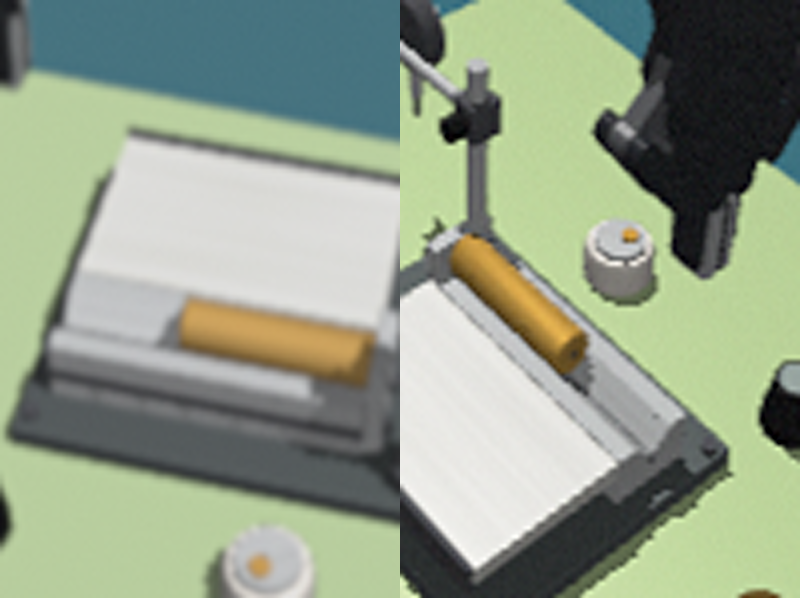

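The bar is seated and its end meets the stop. Scene gives gauge y 29.8 against a target of 30, and side gives 28.8 with its usual −1 offset. The hand is clear, so I'm handing in.

```bash
python3 -c "
from h import *
print(finish_job())"
```

```text
the job is handed in; nothing more can be done
None
```

I handed the job in at about 13.4 s. The blank is seated in the V and butted against the end stop, and the hand is clear above the gauge.

- **Roll:** I pushed the blank from behind at mid-height with both fingertips. It rolled across the table and dropped into the V, lying parallel to it.
- **First push along the V:** This stalled at about 6 N sideways and 6 N upward. The finger's wedge-shaped back was probably catching the bar's top edge. I backed off, turned the hand 90° and pushed with the flat finger sides instead.
- **Second push:** The blank slid at about 2 N until the tool stalled where contact was predicted, with the force rising to about 5 N.

**Last checks:**
- The scene camera put the bar's centre at gauge (−0.2, 29.8) mm; the target is (0, 30).
- The side camera read (−0.5, 28.8) mm. It had read about 1 mm low in y all along, so I trusted the scene camera.
- The force readout showed −2.2 N in y just after the retreat, with the hand well clear of everything. I took this as a motion or sensor effect.
- I never steered near the bystanders, but I did not measure their positions again at the end.

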